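# Slide the seed dish under the magnifier

## Task

Bring the seed dish under the magnifier: with closed fingertips press down the pad in the middle of the shuttle to free its brake, keep it pressed while you push the shuttle gently along the rail until its nose rests against the stop with the arrowhead, then let go so that the pad springs up and the brake holds it there. Only press and push the shuttle itself: never force it against its brake, never touch the dish or shove the stop and magnifier, and leave the jar, tweezers and germination box where they are.

Things in the scene. Friction and masses are not known exactly. Their poses are not given: they have to be found in the camera images.
- rail: the viewing stage, fixed to the bench: a grey plate 250 x 460 mm, 10 mm thick, with an aluminium rail 40 mm wide, top 30 mm above the bench. Origin on the bench under the rail's middle; y axis along the rail towards the stop; the plate reaches 70 mm to the -x side and 180 mm to the +x side, where dish and magnifier are. A low end block (top at 44 mm) closes the -y end.
- shuttle: an aluminium saddle on the rail, 100 mm long (along the rail, its y axis, + towards the stop), 50 mm wide: a ridge 16 mm thick at each end, tops 67 mm above the bench, a 68 mm trough between, open at both sides, filled by the pad. Origin at bench height under the pad. Pad up: a brake holds it against about 20 N (forcing it along is a fault); pad pressed: it slides with 1 to 2 N.
- press_pad (a joint): how far the pad is pressed, in m: 0 up (within 0.5 mm), 0.008 fully down (hard stop). The brake slackens from the start and is quite free at about 0.0025; 0.004 to 0.006 is a good depth. The spring needs about 9 N to begin, 11.5 N at 5 mm and 13 N at full depth, and lifts the pad again when it is let go.
- pad_top (a point): centre of the top face of the black rubber press pad (60 mm along the rail, 44 mm across), in the middle of the shuttle; 55 mm above the bench when up, 12 mm below the ridge tops. Moves with the pad and shuttle; z axis up, y axis along the rail towards the stop. A fingertip pressing here carries the shuttle by friction and can also bear on the ridge ahead.
- shuttle_nose (a point): front end of the shuttle's round rubber bumper, 55 mm ahead of the pad's centre along the rail and 46 mm above the bench: this point must meet the stop face.
- stop_face (a point): middle of the face that the nose meets, 46 mm above the bench on the rail's centre line; y axis along the rail in the pushing direction. The stop is a white block 60 mm wide, 30 mm long, top at 67 mm, a black arrowhead on top pointing at the shuttle, clamped on the rail at a place that varies (slips only above about 90 N).
- viewer: the stop block with its magnifier, one piece; origin at bench height below the stop face. The magnifier is a lens in a black ring 78 mm across, top 93 mm above the bench, centred 115 mm to the rail's +x side and 55 mm short of the stop face, on a 12 mm post beside the stop.
- dish: clear round seed dish 64 mm across and 12 mm tall, seated in the shuttle's bracket (cannot come out) 115 mm to the +x side of the pad, its top 50 mm above the bench. Origin under its centre. Not to be touched.
- seed_jar: bystander: loose jar 44 mm across, 65 mm tall, standing on the robot's side of the rail. Origin under its centre.
- tweezers: bystander: loose steel tweezers 140 mm long, 8 mm high, lying along their own x on the robot's side of the rail. Origin under their middle.
- germination_box: bystander: loose clear open box 110 x 85 mm, 45 mm tall with pleated grey paper and sprouts, beyond the -y end of the stage. Origin under its centre.

How it is judged:
By the outcome, as a careful person would: the job done as asked, in the order asked, and still so for the second after the job is handed in, with the robot touching nothing.
It also fails if it takes over 38 s, if anything falls off the work surface, if the arm or the gripper's body presses on something with over 40 N, if the wrist force passes 120 N, or if a joint passes its speed limit or range.

## Robot

A 6-joint arm with a two-finger parallel gripper is mounted at the origin on the work surface. World frame = base frame: x ahead of the robot, y to its left, z up, the work surface at z = 0. Lengths are in mm, angles in degrees, forces in N, time in s.
With the tool pointing down it reaches from about 250 to 850 mm from the base axis. Payload 12.5 kg.
Tool frame: the origin (TCP) lies at the very end of the fingers, on their centre line; the grasp point (between the pads) lies 19 mm behind it; z points along the fingers, y is the line along which they close (so a half turn about z gives the same grasp; the last joint's range is limited). The gripper opens to 93 mm and grips with 3 to 60 N. Pads are 15 mm wide; open, the fingers measure 128 mm over their backs; the gripper's body (75 mm by 188 mm) begins 65 mm behind the grasp point.
Start: joints at [-73.831, 20.094, 94.641, -0, 65.266, -4.847], TCP at [197.265, -513.392, 198.133] pointing down, gripper open.
Joint ranges: [-157.81, 157.81], [-45, 120.19], [0.68, 151.7], [-89.99, 269.99], [4.06, 180], [-164.3, 164.3]. Speed limits (degrees/s): [127.2, 127.2, 159.86, 180, 180, 180].

## Interface

Orientations are given as [roll, pitch, yaw] about the fixed x, y, z axes, in that order (R = Rz(yaw) Ry(pitch) Rx(roll)).
In Python, from plant import r, optics gives the robot as it stands.
- The arm moves only by the tool drive_tool, never from a script. Its arguments are lists of equal length, an entry for each row: "travel": the shift along the tool's x, y, z in mm, a list of three; "rot": the turn, a rotation vector about the tool's x, y, z in degrees, a list of three; "grip": the opening, from -1 (shut) to 1 (fully open). In form: {"travel": [[x, y, z], ...], "rot": [[rx, ry, rz], ...], "grip": [grip, ...]}. A call has 1 to 12 rows; each row is the pose to reach, as a shift and turn from the pose commanded when the call began, along the tool's axes at that moment; what a row does not reach only later rows make up. A row lasts 1/12 s, in which the tool goes at most 41.7 mm and 7.16 degrees, less where a joint would pass 70% of its speed; a pose out of reach is approached as far as the arm can. A call with a gripper value outside its range is refused whole. The fingers move at their own pace and stop on an object; "force" is the grip in N (left out, the last holds). Time passes only in rows, so rows that repeat a pose let the fingers close. It gives the time, the measured TCP pose, the force, the opening and the grip force at its end, in the units of the state.
- r.sense(): the state, without advancing time (a new reading comes with each control period).
- optics.read_camera(name): name is "scene" or "top" or "wrist"; returns (picture, depth): 384x512x3 uint8, red, green, blue; 384x512 float32, mm along the optical axis (not along the pixel's ray), 0 where there is no reading.
- optics.get_calibration(name): a dict with "fx", "fy", "cx", "cy" (pixels), "dist" ([k1, k2, p1, p2, k3] as OpenCV has them; the pictures are not rectified), "cam_to_world" (4x4, takes a point from camera to world coordinates). Camera axes: x right, y down, z forward; pixel columns grow to the right and rows downward; lengths in mm; the calibration is good to about 2 mm. A picture is of the moment at which its call begins: read the wrist's pose just before it. get_calibration takes no time and is no camera call; for the wrist camera it gives the pose at the moment of the call.
- r.sign_off(): hands the job in; it is judged then, once.
The state is a dict: "time_s": time; "joint_positions": joint angles; "dq": joint speeds; "joint_torque": joint torques, N m; "position": TCP position; "eef_rot": TCP orientation; "ft_force": force on the tool from outside, world axes, zero at the start; "wrist_torque": the same for the moment, N m; "width": opening from 0.0 (shut) to 1.0 (fully open); "finger_force": force on a finger pad.
Only numpy, scipy, OpenCV 4.12 (cv2) and the standard library are available. Lean on these libraries where they do the work, as an engineer would, in place of code of your own. Each camera call takes 0.05 s, during which the arm holds its last target. There are 200 camera calls.

## Working session

There is one attempt and no reset: what is moved stays moved. The work goes in short steps, Python scripts to look and compute and a tool call to move; the robot and the scene stay as the last step left them, time stands still between calls to the robot, and variables do not carry over. Pictures are saved under pics/ and viewed, at most 10 in all, crops included, and the job is handed in when it is done.

Besides the shell and the picture viewer there is one more tool, called after "Request:" as name(argument=value, ...) on one line, values as JSON. drive_tool: Moves the arm, as the interface text tells. Its arguments: {"type":"object","properties":{"travel":{"type":"array"},"rot":{"type":"array"},"grip":{"type":"array"},"force":{"type":"number"}},"required":["travel","rot","grip"]}

```bash
mkdir -p pics; cat > h.py <<'E'
import numpy as np, cv2
from plant import r, optics
def cloud(n):
    c=optics.get_calibration(n); im,d=optics.read_camera(n)
    K=np.array([[c['fx'],0,c['cx']],[0,c['fy'],c['cy']],[0,0,1.]])
    v,u=np.mgrid[:384,:512]
    p=cv2.undistortPoints(np.stack([u,v],-1).reshape(-1,1,2).astype(float),K,np.array(c['dist'],float)).reshape(384,512,2)
    P=np.dstack([p[...,0]*d,p[...,1]*d,d,np.ones_like(d)])@np.array(c['cam_to_world']).T
    P=P[...,:3]; P[d==0]=np.nan
    return im,P
E
python3 - <<'E'
from h import *
for n in('scene','top'):
    im,P=cloud(n); cv2.imwrite(f'pics/{n}0.png',im[...,::-1]); np.save(n,P)
print(r.sense())
E
```

```text
{'time_s': 0.1, 'joint_positions': array([-7.38321982e+01,  2.01206242e+01,  9.46717556e+01, -5.90205587e-04,
        6.52674299e+01, -4.84608287e+00]), 'dq': array([-0.02914474, -0.02777712, -0.02872074,  0.08022337,  0.0306622 ,
       -0.02288304]), 'joint_torque': array([ 5.49593969e-04, -4.98026812e+01, -2.85703576e+01,  7.00465101e-02,
        2.39743089e-02, -5.62016157e-05]), 'position': array([ 197.16653474, -513.09292597,  197.67140462]), 'eef_rot': array([-1.79940359e+02, -4.51878096e-03,  2.10141296e+01]), 'ft_force': array([-0.47253938, -0.04001426,  0.3228142 ]), 'wrist_torque': array([ 0.06449126,  0.03145956, -0.04753957]), 'finger_force': 0.0, 'width': 0.9986958541906811}
```

View pics/top0.png

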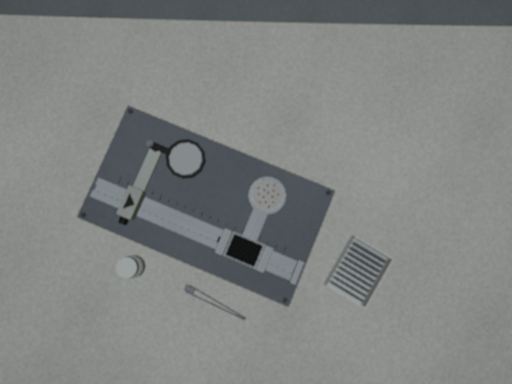

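View pics/scene0.png

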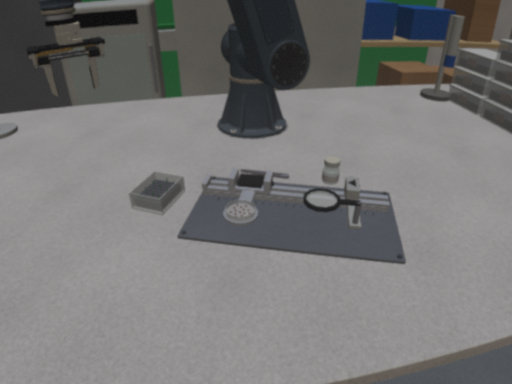

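The top view shows the black pad at about (244,249), the stop with its arrowhead at (130,202), the magnifier ring at (185,158) and the dish at (267,195). The jar is at (128,267) and the tweezers at (215,302). The arm is clear of the scene.

```bash
python3 - <<'E'
from h import *
P=np.load('top.npy'); im=cv2.imread('pics/top0.png').astype(int); g=im.sum(2)/3
c=optics.get_calibration('top');C=np.array(c['cam_to_world']);print(C.round(3), c['fx'],c['dist'])
for u,v in [(244,249),(222,240),(264,258),(130,202),(150,210),(190,226),(285,268),(110,192),(100,350),(267,195),(60,200),(131,108),(330,191),(287,300),(83,215),(128,267)]:
    print((u,v),np.nanmedian(P[v-1:v+2,u-1:u+2].reshape(-1,3),0).round(1),g[v,u])
u,v=np.meshgrid(range(512),range(384))
m=(g<40)&(abs(u-244)<28)&(abs(v-249)<24)
q=np.argwhere(m)[:,::-1].astype(np.float32); print(len(q),cv2.minAreaRect(q),np.nanmean(P[m],0))
for nm,b in (('shuttle',(200,290,215,290)),('stop',(112,150,180,226))):
    m=(P[...,2]>60)&(P[...,2]<74)&(u>b[0])&(u<b[1])&(v>b[2])&(v<b[3])
    print(nm,m.sum(),np.nanmean(P[m],0),cv2.minAreaRect(P[m][:,:2].astype(np.float32)))
ph=cv2.resize(cv2.imread('pics/top0.png')[95:310,70:345],None,fx=2.9,fy=2.75,interpolation=cv2.INTER_CUBIC); cv2.imwrite('pics/top0c.png',cv2.convertScaleAbs(ph,alpha=1.6))
# plate fit
m=(P[...,2]>5)&(P[...,2]<90)&(u>70)&(u<340)&(v>100)&(v<306)&(g<110)
print('plate',cv2.minAreaRect(P[m][:,:2].astype(np.float32)))
m=(P[...,2]>25)&(P[...,2]<35)&(u>140)&(u<215)&(v>180)&(v<250)
x=P[m][:,:2].astype(np.float32);print('rail',len(x),cv2.minAreaRect(x),cv2.fitLine(x,cv2.DIST_HUBER,0,.01,.01).ravel())
E
```

```text
[[ 2.60000e-02 -9.94000e-01  1.06000e-01  4.88572e+02]
 [-1.00000e+00 -2.50000e-02  1.20000e-02 -1.17099e+02]
 [-9.00000e-03 -1.07000e-01 -9.94000e-01  9.77199e+02]
 [ 0.00000e+00  0.00000e+00  0.00000e+00  1.00000e+00]] 482.98454971633436 [0.03013321 0.         0.         0.         0.        ]
(244, 249) [474.1 -88.9  55.2] 18.666666666666668
(222, 240) [489.9 -47.6  66.4] 136.0
(264, 258) [ 458.7 -127.    67.1] 135.0
(130, 202) [556.9 129.   67.3] 30.666666666666668
(150, 210) [545.3 100.6  22.1] 133.33333333333334
(190, 226) [515.8  20.1  21.7] 135.33333333333334
(285, 268) [ 438.9 -168.8   22. ] 134.0
(110, 192) [579.2 181.6  22.4] 134.0
(100, 350) [270.1 189.7  -0. ] 137.33333333333334
(267, 195) [ 579.3 -130.2   40.5] 138.0
(60, 200) [562.5 288.5   0.6] 139.66666666666666
(131, 108) [754.  151.8  11.6] 75.66666666666667
(330, 191) [ 593.6 -257.1   10.9] 65.66666666666667
(287, 300) [ 376.7 -174.6   10.2] 68.0
(83, 215) [532.7 235.6  13.9] 49.0
(128, 267) [435.4 126.5  64.1] 157.0
585 ((243.7672576904297, 250.04310607910156), (28.75611114501953, 20.483802795410156), 23.198591232299805) [472.3731823  -88.47840015  55.07647681]
shuttle 453 [473.04927095 -88.01722049  66.41461932] ((473.2146301269531, -87.76388549804688), (99.87387084960938, 49.61317825317383), 69.03864288330078)
stop 512 [557.25178289 130.07986557  66.64169705] ((552.2647705078125, 132.8541259765625), (30.775083541870117, 71.83940124511719), 69.21812438964844)
plate ((521.9482421875, -32.08642578125), (534.0421752929688, 307.04864501953125), 68.86461639404297)
rail 1161 ((524.5878295898438, 45.1939697265625), (177.84521484375, 60.78656005859375), 59.56377029418945) [4.7848201e-01 8.7809736e-01 5.2167072e+02 4.0119785e+01]
```

View pics/top0c.png

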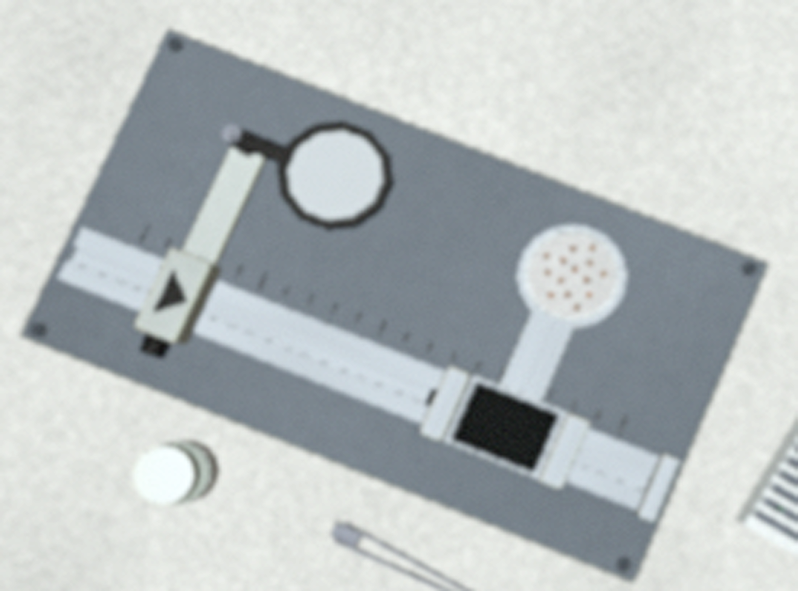

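Request:
drive_tool(travel=[[8,-6,2],[25,-18,5],[49,-36,10],[78,-57,15],[107,-77,21],[139,-101,27],[172,-125,34],[205,-149,40],[238,-173,46],[271,-197,53],[299,-218,58],[324,-236,63]], rot=[[0,0,1],[0,0,3],[0,0,6],[0,0,9],[0,0,13],[0,0,17],[0,0,21],[0,0,26],[0,0,31],[0,0,36],[0,0,39],[0,0,42]], grip=[-1,-1,-1,-1,-1,-1,-1,-1,-1,-1,-1,-1])

```text
time_s: 1.1
position: [415.7, -174.6, 134.7]
eef_rot: [-180.0, 0.0, -21.1]
ft_force: [0.8, -0.2, 0.1]
width: 0.189
finger_force: 0.0
```

Request:
drive_tool(travel=[[4,-17,6],[8,-35,12],[12,-54,18],[16,-73,24],[20,-89,29],[22,-98,32],[23,-103,33],[23,-103,33],[23,-103,33]], rot=[[0,0,0],[0,0,0],[0,0,0],[0,0,0],[0,0,0],[0,0,0],[0,0,0],[0,0,0],[0,0,0]], grip=[-1,-1,-1,-1,-1,-1,-1,-1,-1])

```text
time_s: 1.85
position: [473.2, -89.3, 102.2]
eef_rot: [180.0, 0.0, -21.0]
ft_force: [-0.2, -0.4, 1.0]
width: 0.002
finger_force: 0.0
```

```bash
python3 - <<'E'
from h import *
s=r.sense();print(s['position'],s['eef_rot'],s['width'],s['ft_force'])
im,P=cloud('wrist'); cv2.imwrite('pics/w1.png',im[...,::-1]); np.save('w1',P)
E
```

```text
[473.228566   -89.29742761 102.22876574] [ 1.79992277e+02  5.20979472e-03 -2.09772375e+01] 0.001948067764417995 [-0.16814945 -0.37904998  0.98281761]
```

View pics/w1.png

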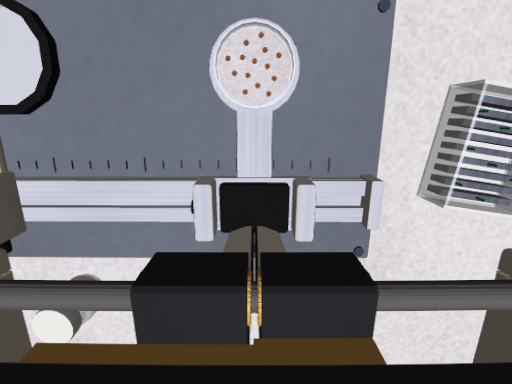

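The wrist view shows the pad at about (254,207) between the ridges (204 and 305), with the closed fingers lined up on it at column 254. The stop's edge shows at far left. I'll check these positions against the wrist cloud.

```bash
python3 - <<'E'
from h import *
P=np.load('w1.npy'); u,v=np.meshgrid(range(512),range(384))
o=np.array([473.1,-88.0]);a=np.radians(69.04);Y=np.array([np.cos(a),np.sin(a)]);X=np.array([Y[1],-Y[0]])
L=(P[...,:2]-o); lx=L@X; ly=L@Y
z=P[...,2]
m=(z>62)&(z<72)&(u>185)&(u<325)&(v>175)&(v<240)
for s,n in ((1,'front'),(-1,'rear')):
    k=m&(ly*s>25); print(n,k.sum(),ly[k].min(),ly[k].max(),lx[k].min(),lx[k].max(),np.median(z[k]))
k=(z>50)&(z<58)&(u>215)&(u<292)&(v>180)&(v<230); print('pad',ly[k].min(),ly[k].max(),lx[k].max(),np.median(z[k]))
k=(u<25)&(v>165)&(v<235)&(z>60)&(z<72); print('stop',k.sum(),np.nanpercentile(ly[k],[1,5,50]) if k.any() else '')
q=P[(u>70)&(u<180)&(abs(v-180)<6)&(z>15)&(z<32)]
# rail edge direction: dark/bright edge at top of shuttle ridges
for c in range(196,214,4): 
    kk=m&(u==c); print(c,lx[kk].max().round(1))
for c in range(298,314,4):
    kk=m&(u==c); print(c,lx[kk].max().round(1))
T=np.load('top.npy');L=T[...,:2]-o;lx=L@X;ly=L@Y;z=T[...,2]
k=(z>60)&(z<74)&(abs(lx)<25)&(ly>190)&(ly<280);print('stop top',np.percentile(ly[k],[0,2,5,50,95,98,100]))
k=(z>60)&(z<74)&(abs(lx)<22)&(abs(ly)<70);print('sh top',np.percentile(ly[k],[0,2,5,50,95,98,100]))
E
```

```text
front 1115 32.68725879323524 48.971888432019156 -24.23347540690147 24.29345102124138 66.9639318715989
rear 1108 -51.49744453929338 -34.9345002468724 -23.876669056956903 24.021804900398482 66.96285946603831
pad -31.219454785522903 28.919906440246706 21.186067132439725 55.39283758168139
stop 12 [217.47267055 217.57893597 218.26598202]
196 24.0
200 23.9
204 23.9
208 23.8
212 16.1
298 23.6
302 23.8
306 23.8
310 23.4
stop top [219.11794903 220.07730075 220.50495458 233.79589272 247.76022794
 248.63134159 250.00710298]
sh top [-49.67532161 -49.00904787 -48.06167433  -3.22825523  48.30125648
  49.36164279  50.19876554]
```

Request:
drive_tool(travel=[[0,0,8],[0,0,18],[0,0,28],[0,0,36],[0,0,41],[0,0,44],[0,0,46],[0,0,48],[0,0,50],[0,0,51],[0,0,52],[0,0,52]], rot=[[0,0,0],[0,0,0],[0,0,0],[0,0,0],[0,0,0],[0,0,0],[0,0,0],[0,0,0],[0,0,0],[0,0,0],[0,0,0],[0,0,0]], grip=[-1,-1,-1,-1,-1,-1,-1,-1,-1,-1,-1,-1])

```text
time_s: 2.9
position: [473.4, -88.9, 50.1]
eef_rot: [-180.0, -0.0, -21.0]
ft_force: [-0.6, -0.3, 0.2]
width: 0.006
finger_force: 0.0
```

Request:
drive_tool(travel=[[0,0,0],[0,0,0]], rot=[[0,0,0],[0,0,0]], grip=[-1,-1])

```text
time_s: 3.07
position: [473.5, -89.0, 50.3]
eef_rot: [-180.0, -0.0, -21.0]
ft_force: [0.3, 0.0, -0.0]
width: 0.007
finger_force: 0.0
```

```bash
python3 - <<'E'
from h import *
s=r.sense();print(s['position'],s['width'],s['ft_force'],s['wrist_torque'],s['joint_torque'])
im,P=cloud('wrist'); cv2.imwrite('pics/w2.png',im[...,::-1]); np.save('w2',P)
E
```

```text
[473.53205783 -88.98503042  50.26075635] 0.007221850763689541 [ 0.3358372   0.01756313 -0.03380004] [ 0.09537371  0.03290602 -0.01175096] [ 1.68983261e-03 -4.69107878e+01 -2.01205802e+01  5.66859599e-03
 -8.06282926e-02 -6.79993150e-05]
```

View pics/w2.png

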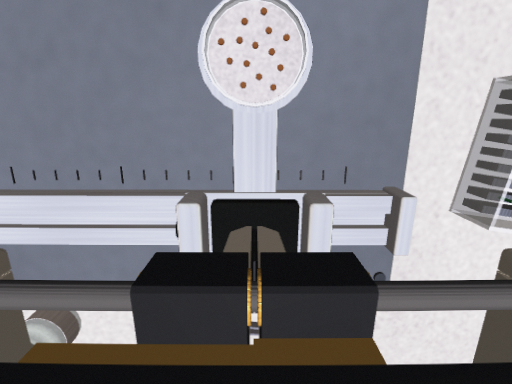

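The fingertips are over the pad, roughly (225-285,228), but the wrist feels no load. I'll check the tip and pad heights in the cloud.

```bash
python3 - <<'E'
from h import *
P=np.load('w2.npy');im=cv2.imread('pics/w2.png')
for v in range(200,262,4): print(v,[P[v,u].round(1).tolist()+[int(im[v,u].mean())] for u in (222,240,285)])
k=P[202:222,216:294];print('pad',np.nanmedian(k[...,2]))
E
```

```text
200 [[499.9, -76.2, 49.5, 8], [495.6, -87.7, 50.1, 10], [484.6, -116.2, 49.8, 11]]
204 [[498.5, -76.3, 54.7, 25], [494.4, -87.5, 55.4, 23], [483.5, -115.3, 54.6, 23]]
208 [[496.5, -75.7, 56.8, 23], [492.0, -86.6, 55.9, 22], [481.0, -114.4, 55.0, 23]]
212 [[493.5, -74.3, 55.4, 23], [489.1, -85.4, 54.9, 22], [478.7, -113.5, 56.0, 23]]
216 [[491.0, -73.2, 55.6, 24], [486.7, -84.5, 55.7, 23], [476.0, -112.5, 55.9, 22]]
220 [[488.5, -72.2, 56.1, 21], [483.7, -83.2, 54.5, 23], [472.9, -111.6, 54.8, 22]]
224 [[485.5, -70.8, 54.8, 20], [481.4, -82.3, 55.6, 24], [470.6, -110.7, 55.8, 25]]
228 [[482.7, -69.6, 54.4, 22], [485.4, -84.9, 74.6, 69], [467.9, -109.7, 56.0, 20]]
232 [[480.4, -68.8, 55.8, 24], [484.8, -84.9, 79.6, 88], [464.6, -108.7, 54.7, 22]]
236 [[477.7, -67.7, 55.7, 26], [485.2, -85.5, 86.9, 91], [462.1, -107.7, 55.1, 23]]
240 [[474.7, -66.3, 55.1, 23], [485.4, -85.8, 93.1, 88], [459.8, -106.8, 56.4, 25]]
244 [[472.1, -65.3, 55.5, 22], [485.0, -85.9, 97.6, 88], [456.7, -105.8, 55.7, 22]]
248 [[469.5, -64.3, 55.9, 23], [485.1, -86.2, 102.8, 90], [454.2, -104.8, 56.4, 31]]
252 [[510.1, -93.3, 159.5, 23], [508.8, -98.6, 160.8, 40], [503.8, -110.8, 160.3, 34]]
256 [[510.6, -94.0, 163.4, 13], [508.8, -98.7, 163.4, 16], [503.8, -110.5, 162.7, 15]]
260 [[509.8, -93.7, 164.3, 13], [508.1, -98.5, 164.6, 16], [503.6, -110.3, 164.4, 15]]
pad 55.34134634720235
```

```bash
python3 - <<'E'
from h import *
P=np.load('w2.npy');im=cv2.imread('pics/w2.png')
for v in range(216,250,3): print(v,[(P[v,u].round(0).astype(int).tolist() if P[v,u,0]==P[v,u,0] else None,int(im[v,u].mean())) for u in (246,250,254,258,262)])
c=cv2.convertScaleAbs(im[180:270,185:325],alpha=2.5);cv2.imwrite('pics/w2c.png',cv2.resize(c,None,fx=5,fy=5))
E
```

```text
216 [([485, -88, 55], 23), ([485, -91, 57], 22), ([483, -93, 55], 23), ([482, -96, 54], 24), ([481, -98, 55], 23)]
219 [([483, -87, 56], 23), ([482, -90, 55], 22), ([481, -92, 55], 24), ([480, -95, 55], 23), ([480, -97, 56], 21)]
222 [([481, -87, 56], 24), ([480, -89, 54], 22), ([479, -92, 56], 25), ([478, -94, 55], 24), ([478, -97, 56], 21)]
225 [([479, -86, 56], 23), ([478, -88, 55], 21), ([478, -91, 56], 23), ([476, -93, 55], 22), ([475, -96, 56], 23)]
228 [([484, -88, 75], 88), ([483, -91, 74], 87), ([475, -90, 56], 21), ([481, -95, 74], 89), ([481, -97, 75], 89)]
231 [([484, -88, 79], 90), ([483, -91, 79], 88), ([481, -92, 76], 15), ([482, -95, 80], 89), ([481, -97, 79], 88)]
234 [([484, -89, 84], 89), ([483, -91, 84], 89), ([481, -92, 81], 16), ([482, -95, 85], 89), ([481, -97, 84], 89)]
237 [([484, -89, 88], 89), ([483, -91, 88], 88), ([481, -92, 85], 19), ([481, -95, 88], 88), ([481, -97, 89], 88)]
240 [([484, -89, 92], 88), ([483, -91, 92], 87), ([481, -92, 89], 20), ([481, -95, 92], 89), ([481, -97, 92], 90)]
243 [([484, -89, 96], 88), ([483, -91, 96], 76), ([481, -92, 93], 16), ([481, -95, 96], 80), ([481, -97, 97], 89)]
246 [([484, -89, 101], 87), ([483, -91, 100], 77), ([481, -92, 96], 16), ([482, -95, 100], 79), ([481, -97, 100], 90)]
249 [([484, -89, 104], 89), ([483, -91, 104], 75), ([481, -92, 100], 15), ([482, -95, 104], 80), ([481, -97, 103], 89)]
```

View pics/w2c.png

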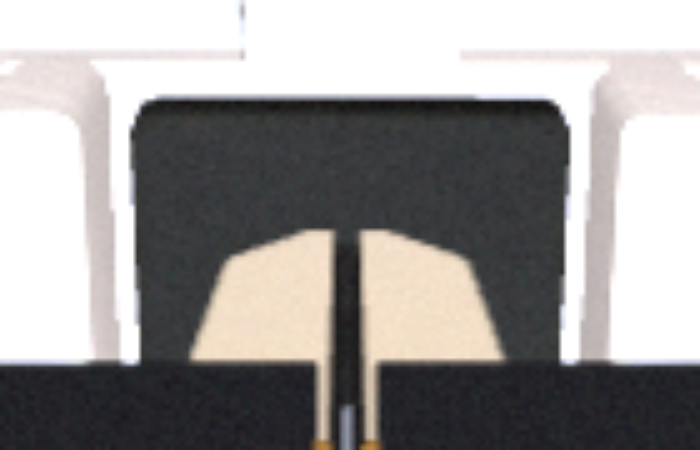

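The crop shows both finger ends hanging above the pad. Their lowest edge, at about (254,226) in the full picture, is at z≈73 while the pad is at 55, so the real tips are about 18 mm short of contact. I'll go down slowly and watch the force.

Request:
drive_tool(travel=[[0,0,2],[0,0,4],[0,0,6],[0,0,8],[0,0,10],[0,0,11],[0,0,12],[0,0,13],[0,0,14],[0,0,15],[0,0,15],[0,0,15]], rot=[[0,0,0],[0,0,0],[0,0,0],[0,0,0],[0,0,0],[0,0,0],[0,0,0],[0,0,0],[0,0,0],[0,0,0],[0,0,0],[0,0,0]], grip=[-1,-1,-1,-1,-1,-1,-1,-1,-1,-1,-1,-1])

```text
time_s: 4.12
position: [473.4, -89.0, 35.1]
eef_rot: [180.0, 0.0, -21.0]
ft_force: [0.5, -0.5, -0.1]
width: 0.002
finger_force: 0.0
```

Request:
drive_tool(travel=[[0,0,0.5],[0,0,1],[0,0,1.5],[0,0,1.5]], rot=[[0,0,0],[0,0,0],[0,0,0],[0,0,0]], grip=[-1,-1,-1,-1])

```text
time_s: 4.45
position: [473.5, -89.0, 33.8]
eef_rot: [-180.0, -0.0, -21.0]
ft_force: [-1.2, 0.1, 5.3]
width: 0.006
finger_force: 2.3
```

Request:
drive_tool(travel=[[0,0,0.5],[0,0,1],[0,0,1.5],[0,0,1.5]], rot=[[0,0,0],[0,0,0],[0,0,0],[0,0,0]], grip=[-1,-1,-1,-1])

```text
time_s: 4.78
position: [473.6, -89.0, 32.5]
eef_rot: [-180.0, -0.0, -21.0]
ft_force: [-2.7, 0.7, 9.3]
width: 0.001
finger_force: 4.4
```

Request:
drive_tool(travel=[[0,0,0.5],[0,0,1],[0,0,1.5],[0,0,2],[0,0,2],[0,0,2]], rot=[[0,0,0],[0,0,0],[0,0,0],[0,0,0],[0,0,0],[0,0,0]], grip=[-1,-1,-1,-1,-1,-1])

```text
time_s: 5.28
position: [473.5, -89.0, 30.6]
eef_rot: [180.0, -0.0, -21.0]
ft_force: [-3.3, 0.9, 10.7]
width: 0.009
finger_force: 5.2
```

Request:
drive_tool(travel=[[0,0,0.5],[0,0,1],[0,0,1.5],[0,0,2],[0,0,2],[0,0,2]], rot=[[0,0,0],[0,0,0],[0,0,0],[0,0,0],[0,0,0],[0,0,0]], grip=[-1,-1,-1,-1,-1,-1])

```text
time_s: 5.78
position: [473.6, -89.0, 28.7]
eef_rot: [-180.0, -0.0, -21.0]
ft_force: [-3.0, 0.3, 11.8]
width: 0.005
finger_force: 5.7
```

```bash
python3 - <<'E'
from h import *
im,P=cloud('wrist')
g=im.mean(2)
s=r.sense();print(s['position'],s['ft_force'],s['wrist_torque'])
o=np.array([473.1,-88.0]);a=np.radians(69.04);Y=np.array([np.cos(a),np.sin(a)]);X=np.array([Y[1],-Y[0]])
L=P[...,:2]-o;lx=L@X;ly=L@Y
k=(abs(ly)<26)&(lx>12)&(lx<20)&(g<40)&(P[...,2]<60);print('pad z',k.sum(),np.median(P[k][:,2]))
k=(abs(ly)>36)&(abs(ly)<48)&(lx>0)&(lx<22)&(P[...,2]>60)&(P[...,2]<75);print('ridge z',k.sum(),np.median(P[k][:,2]))
E
```

```text
[473.56654057 -88.98530728  28.67333113] [-3.55477459  0.89070404 12.0240624 ] [ 0.16508308  0.62803193 -0.04634432]
pad z 1107 49.04134035441402
ridge z 1431 67.14177627738698
```

Request:
drive_tool(travel=[[0,-0.5,-0.2],[0,-1.5,-0.5],[0,-3,-0.5],[0,-5,-0.5],[0,-7.5,-0.5],[0,-10,-0.5],[0,-13,-0.5],[0,-16,-0.5],[0,-19,-0.5],[0,-22,-0.5],[0,-25,-0.5],[0,-28,-0.5]], rot=[[0,0,0],[0,0,0],[0,0,0],[0,0,0],[0,0,0],[0,0,0],[0,0,0],[0,0,0],[0,0,0],[0,0,0],[0,0,0],[0,0,0]], grip=[-1,-1,-1,-1,-1,-1,-1,-1,-1,-1,-1,-1])

```text
time_s: 6.83
position: [483.7, -62.8, 29.2]
eef_rot: [180.0, -0.0, -21.0]
ft_force: [-3.1, 0.3, 10.9]
width: 0.006
finger_force: 5.6
```

Request:
drive_tool(travel=[[0,-3,0],[0,-6.5,0],[0,-10,0],[0,-14,0],[0,-18,0],[0,-22,0],[0,-26,0],[0,-30,0],[0,-34,0],[0,-38,0],[0,-42,0],[0,-46,0]], rot=[[0,0,0],[0,0,0],[0,0,0],[0,0,0],[0,0,0],[0,0,0],[0,0,0],[0,0,0],[0,0,0],[0,0,0],[0,0,0],[0,0,0]], grip=[-1,-1,-1,-1,-1,-1,-1,-1,-1,-1,-1,-1])

```text
time_s: 7.83
position: [500.2, -19.8, 29.2]
eef_rot: [-180.0, -0.0, -21.0]
ft_force: [-2.8, 0.5, 11.5]
width: 0.003
finger_force: 5.6
```

Request:
drive_tool(travel=[[0,-4,0],[0,-8,0],[0,-12,0],[0,-16,0],[0,-20,0],[0,-24,0],[0,-28,0],[0,-32,0],[0,-36,0],[0,-39.5,0],[0,-42.5,0],[0,-45,0]], rot=[[0,0,0],[0,0,0],[0,0,0],[0,0,0],[0,0,0],[0,0,0],[0,0,0],[0,0,0],[0,0,0],[0,0,0],[0,0,0],[0,0,0]], grip=[-1,-1,-1,-1,-1,-1,-1,-1,-1,-1,-1,-1])

```text
time_s: 8.83
position: [516.4, 22.3, 29.3]
eef_rot: [-180.0, -0.0, -21.0]
ft_force: [-2.6, -0.2, 10.3]
width: 0.002
finger_force: 5.6
```

Request:
drive_tool(travel=[[0,-2.5,0],[0,-5,0],[0,-7.5,0],[0,-10,0],[0,-12.5,0],[0,-15,0],[0,-17.5,0],[0,-20,0],[0,-22.5,0],[0,-24.5,0],[0,-26,0],[0,-27,0]], rot=[[0,0,0],[0,0,0],[0,0,0],[0,0,0],[0,0,0],[0,0,0],[0,0,0],[0,0,0],[0,0,0],[0,0,0],[0,0,0],[0,0,0]], grip=[-1,-1,-1,-1,-1,-1,-1,-1,-1,-1,-1,-1])

```text
time_s: 9.83
position: [526.1, 47.5, 29.3]
eef_rot: [-180.0, -0.0, -21.0]
ft_force: [-2.8, -0.6, 11.0]
width: 0.007
finger_force: 5.6
```

```bash
cat > chk.py <<'E'
from h import *
import sys
im,P=cloud('wrist'); cv2.imwrite('pics/%s.png'%sys.argv[1],im[...,::-1])
g=im.mean(2)
s=r.sense();print(s['position'],s['ft_force'],s['wrist_torque'])
o=np.array([473.1,-88.0]);a=np.radians(69.04);Y=np.array([np.cos(a),np.sin(a)]);X=np.array([Y[1],-Y[0]])
t=(s['position'][:2]-o)@Y;print('tcp ly',t,'lx',(s['position'][:2]-o)@X)
L=P[...,:2]-o;lx=L@X;ly=L@Y-t;z=P[...,2]
k=(abs(ly)<26)&(lx>12)&(lx<20)&(g<40)&(z<60);print('pad z',k.sum(),np.median(P[k][:,2]))
b=(lx>2)&(lx<22)&(z>61)&(z<75)
k=b&(ly>25)&(ly<51.5);print('front ridge',np.percentile(ly[k],[1,5,50,95,99]))
k=b&(ly<-25)&(ly>-60);print('rear ridge',np.percentile(ly[k],[1,5,50,95,99]))
k=b&(ly>51.5)&(ly<120);print('stop',k.sum(),np.percentile(ly[k],[1,2,5,50,95]))
E
python3 chk.py w3
```

```text
[526.19630717  47.63786575  29.33919498] [-2.28260357  1.32007104 10.54991556] [ 0.28436638  0.48609892 -0.02527694]
tcp ly 145.6561645945969 lx 1.063096701939342
pad z 1081 49.75874194106149
front ridge [33.21123273 33.42463786 39.76737114 47.26769029 48.00055328]
rear ridge [-50.18361558 -49.26829479 -41.62170746 -34.9163601  -34.62705254]
stop 1825 [ 72.83473462  72.99471178  73.3006413   85.74970879 100.00520085]
```

View pics/w3.png

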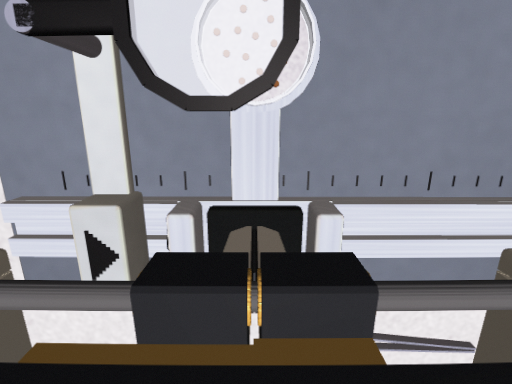

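The view shows the shuttle still carried, with its front ridge at (185,230), and the stop face at about (147,240). The gap from nose to stop is about 19 mm, and the dish is sliding under the lens at (256,45). Next I'll creep in.

Request:
drive_tool(travel=[[0,-1.5,0],[0,-3,0],[0,-4.5,0],[0,-6,0],[0,-7.5,0],[0,-9,0],[0,-10.5,0],[0,-12,0],[0,-13.5,0],[0,-14.5,0],[0,-15.3,0],[0,-16,0]], rot=[[0,0,0],[0,0,0],[0,0,0],[0,0,0],[0,0,0],[0,0,0],[0,0,0],[0,0,0],[0,0,0],[0,0,0],[0,0,0],[0,0,0]], grip=[-1,-1,-1,-1,-1,-1,-1,-1,-1,-1,-1,-1])

```text
time_s: 10.88
position: [531.9, 62.4, 29.4]
eef_rot: [-180.0, -0.0, -21.0]
ft_force: [-2.8, 0.1, 11.1]
width: 0.004
finger_force: 5.6
```

Request:
drive_tool(travel=[[0,-0.4,0],[0,-0.8,0],[0,-1.2,0],[0,-1.6,0],[0,-2,0]], rot=[[0,0,0],[0,0,0],[0,0,0],[0,0,0],[0,0,0]], grip=[-1,-1,-1,-1,-1])

```text
time_s: 11.3
position: [532.6, 64.2, 29.4]
eef_rot: [-180.0, -0.0, -21.0]
ft_force: [-2.6, -0.5, 11.7]
width: 0.003
finger_force: 5.6
```

Request:
drive_tool(travel=[[0,-0.4,0],[0,-0.8,0],[0,-1.2,0]], rot=[[0,0,0],[0,0,0],[0,0,0]], grip=[-1,-1,-1])

```text
time_s: 11.55
position: [533.0, 65.3, 29.4]
eef_rot: [-180.0, -0.0, -21.0]
ft_force: [-2.6, 0.7, 10.8]
width: 0.005
finger_force: 5.6
```

Request:
drive_tool(travel=[[0,-0.4,0],[0,-0.8,0],[0,-1,0]], rot=[[0,0,0],[0,0,0],[0,0,0]], grip=[-1,-1,-1])

```text
time_s: 11.8
position: [533.1, 65.8, 29.3]
eef_rot: [180.0, -0.0, -21.0]
ft_force: [-3.8, -5.7, 11.5]
width: 0.004
finger_force: 5.6
```

```bash
python3 chk.py w4
```

```text
[533.14286082  65.77922691  29.2817678 ] [-3.3924448  -4.60200004 10.6042254 ] [-0.67244882  0.63790068  0.03727919]
tcp ly 165.08201299793393 lx 1.0605426206898187
pad z 1067 49.682306920440425
front ridge [33.30721091 33.52021099 39.91547056 47.19376912 48.18718203]
rear ridge [-50.04234577 -49.16309834 -41.63794779 -34.81691361 -34.55892361]
stop 1834 [53.3115899  53.43257837 53.80583049 66.79250022 80.92757373]
```

The nose has met the stop: along-rail force is about 5 N and the measured face agrees. I'll lift straight up, slowly at first.

Request:
drive_tool(travel=[[0,0,-0.6],[0,0,-1.2],[0,0,-1.8],[0,0,-2.4],[0,0,-3],[0,0,-3.6],[0,0,-4.3],[0,0,-5],[0,0,-6],[0,0,-7.5],[0,0,-9.5],[0,0,-12]], rot=[[0,0,0],[0,0,0],[0,0,0],[0,0,0],[0,0,0],[0,0,0],[0,0,0],[0,0,0],[0,0,0],[0,0,0],[0,0,0],[0,0,0]], grip=[-1,-1,-1,-1,-1,-1,-1,-1,-1,-1,-1,-1])

```text
time_s: 12.85
position: [532.7, 66.3, 40.6]
eef_rot: [180.0, 0.0, -21.0]
ft_force: [-0.1, 0.2, -0.5]
width: 0.005
finger_force: 0.0
```

Request:
drive_tool(travel=[[0,0,-4],[0,0,-10],[0,0,-18],[0,0,-28],[0,0,-38],[0,0,-48],[0,0,-58],[0,0,-66],[0,0,-72],[0,0,-75],[0,0,-75],[0,0,-75]], rot=[[0,0,0],[0,0,0],[0,0,0],[0,0,0],[0,0,0],[0,0,0],[0,0,0],[0,0,0],[0,0,0],[0,0,0],[0,0,0],[0,0,0]], grip=[-1,-1,-1,-1,-1,-1,-1,-1,-1,-1,-1,-1])

```text
time_s: 13.85
position: [532.8, 66.2, 115.5]
eef_rot: [180.0, 0.0, -21.0]
ft_force: [0.2, -0.0, -0.2]
width: 0.008
finger_force: 0.0
```

```bash
python3 chk.py w5
```

```text
[532.68946868  66.1953602  115.21186862] [-0.15676557 -0.05946926 -1.41899252] [ 0.03754524 -0.00250613 -0.04565084]
tcp ly 165.30842523783724 lx 0.48829368701872905
pad z 522 55.347484777082656
front ridge [33.19818587 33.46740778 40.53475143 47.88827668 48.91816912]
rear ridge [-50.47588701 -49.56373571 -41.98575022 -35.04560879 -34.74676955]
stop 799 [53.83778794 54.00055313 54.48380077 67.22643775 80.77110736]
```

View pics/w5.png

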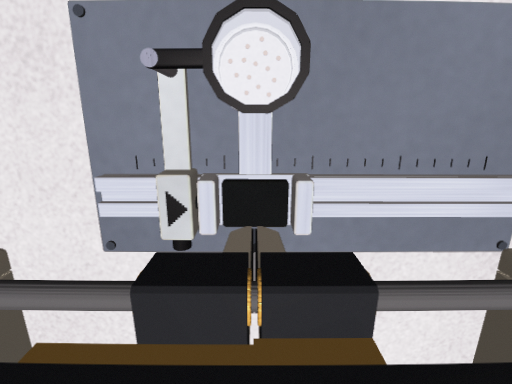

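The dish sits under the lens at (256,58). The gap between the front ridge (207,205) and the stop (190,205) is about 5 mm, which is just the bumper's length. The pad is back up at 55.3 mm, and the robot is clear.

```bash
python3 -c "
from plant import r
print(r.sign_off())"
```

```text
the job is handed in; nothing more can be done
None
```

The job is handed in at about 14 s: the shuttle's nose rests against the stop with the dish under the magnifier, the pad is back up so the brake holds it, and the arm is clear; no verdict was returned.

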